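# Prop the rearing-box lid open for airing

## Task

The rearing box needs airing, but the yellow sieve hangs in the way of its lid: first lift the sieve off its hook and set it down gently, upright, wholly on the cork mat. Then fold the stiff lid, which has a steel tab on its front edge, up until it stands in line with the sloping black guide bar beside it (40 degrees open) and leave it there. Do not knock the lamp reflector over the lid, and leave the petri dish, tub, tweezers and ceramic cave where they are.

Things in the scene. Friction and masses are not known exactly. Their poses are not given: they have to be found in the camera images.
- station: Fixed rearing station; origin on the table under the box's centre, z up; its -x side is the front (faces the robot's left, yaw about -1.57), +y points away from the robot; offsets below are in this frame, mm. White open box 160 (x) x 280 (y) x 70 high with a grey hinged lid. It carries the guide bar, hook, lamp reflector and, behind the hinge, a black MDF shelf
- shelf_corner (a point): Upper corner, to which the lamp is clamped, of the fixed black MDF shelf behind the box's hinge side: station x 190, y 100, z 300. The shelf fills x 190 to 370, y -100 to 100, z 0 to 300
- guide_end (a point): Upper end of the top face of the black guide bar, 12 wide, at the box's end far from the robot (station y +152): it slopes up at 40 degrees from the hinge line towards the front. This point: station x -38, z 178. The lid's top face must stand in line with the bar's top face
- hook (a point): Top face of the hook's flat steel strap at its tip: station x -34, y -100, z 190. Strap 16 wide (y), 5 thick, running level from a post at station x +105 (190 high) to x -36 at the front, where a lip 4 thick turns up 12 above the strap
- reflector: Aluminium lamp bell fixed above the lid; origin and axes equal the station's. Open rim down at z 290, radius 50, centred at station x 10, y 30; socket to z 410; thin arm (z up to 405) runs to the shelf at +x. A tool pointing straight down would hit it as the tab rises: lean it 30 to 45 degrees, gripper body towards the front (station -x)
- lid (a joint): Lid opening angle, rad: 0 closed and level, 0.698 = 40 degrees, limit 1.4; starts nearly closed. Stiff hinge (friction 0.45 N m, with the weight about 3 N at the tab); it stays where left. Grey plate, hinge to free edge 165, width 270, 6 thick, top 7 above the hinge axis, 0.2 kg; hinged along the box's back (+x) edge, the front edge rises
- lid_hinge (a point): Point on the lid's hinge axis (along station y) in the tab's plane: station x +80, y +30, z 70
- lid_grip (a point): Grip point in the steel tab, turns with the lid: closed, 180 from the hinge axis towards station -x and 22 above it, 15 below the tab's top. Tab: fin on the free edge, 12 thick (y), 45 long (x), 36 high, jutting 30 beyond the edge, only the table beneath. Grip it across its thickness, fingers closing along station y; it can pivot between the pads
- sieve: Loose yellow sieve, about 0.08 kg: bowl 92 wide at the rim, 68 at the foot, 40 high; origin at the underside's centre, z up. Starts hanging level by its bail on the hook, underside at z 95, 18 above the closed lid, blocking it beyond about 8 degrees. To free it raise it 14 to 40 (more and the bowl meets the strap), then draw it off towards the front (station -x) by 50 or more
- sieve_bar (a point): Grip point on the sieve's stiff upright bail, 26 from its middle on the side away from the lamp (sieve frame 0, -26, 100). The bail is a bar along sieve y (nearly station y), 98 long, 10 x 10, centre 100 above the underside, on uprights 10 x 5 at y +-46.5; its middle rests on the hook. Grip with the fingers closing along sieve x
- mat: Fixed square cork mat 160 x 160 x 4 thick lying on the table; origin at the centre of its underside (top face at z 4)
- dish: Glass petri dish, 90 wide, 15 high, loose bystander; origin at the underside centre
- tub: White tub with twist cap, 68 wide, 60 high, loose bystander; origin at the underside centre
- tweezers: Stainless tweezers lying flat, 135 long, 6 high, loose bystander; origin near the middle, x along the length
- cave: Tan ceramic cave, dome 124 wide, 68 high, loose bystander; origin at the underside centre
Mind the look-alikes: they are no part of the job. There is more than one size of the sieve; the job needs the middle-sized. Of the things shaped like the mat, the cork one is meant.

How it is judged:
By the outcome, as a careful person would: the job done as asked, in the order asked, and still so for the second after the job is handed in, with the robot touching nothing.
It also fails if it takes over 64 s, if anything falls off the work surface, if the arm or the gripper's body presses on something with over 40 N, if the wrist force passes 120 N, or if a joint passes its speed limit or range.

## Robot

A 6-joint arm with a two-finger parallel gripper is mounted at the origin on the work surface. World frame = base frame: x ahead of the robot, y to its left, z up, the work surface at z = 0. Lengths are in m, angles in rad, forces in N, time in s.
With the tool pointing down it reaches from about 0.4 to 0.825 m from the base axis. Payload 7 kg.
Tool frame: the origin (TCP) lies between the finger pads, 19 mm behind the fingertips; this is the grasp point; z points along the fingers, y is the line along which they close (so a half turn about z gives the same grasp; the last joint's range is limited). The gripper opens to 85 mm and grips with 20 to 120 N. Pads are 22 mm wide; open, the fingers measure 114 mm over their backs; the gripper's body (76 mm by 85 mm) begins 54 mm behind the grasp point. The pads swing forward as they close: fully open they stand 13 mm farther back than shut.
Start: joints at [-0.923, 0.359, 0.012, 0, -1.224, -0.288], TCP at [0.238, -0.632, 0.25] pointing down, gripper open.
Joint ranges: [-3.07, 3.07], [-1.43, 2.12], [-1.02, 1.25], [-3.03, 1.67], [-3.05, -0], [-3.03, 3.03]. Speed limits (rad/s): [2.39, 2.39, 3.01, 3.14, 3.14, 3.14].

## Interface

Orientations are given as a 3x3 rotation matrix whose columns are the frame's x, y, z axes.
In Python, from rig import robot gives the robot as it stands.
- The arm moves only by the shell command python3 -m creep 'ROWS' [FORCE]. ROWS is JSON, a list of rows, each a list of 5 numbers: the shift along the tool's x, y, z in m, then the turn about the tool's z in degrees, then the finger opening in m, from 0 to 0.0854. In form: [[tx, ty, tz, twist, hand], ...]. A call has 1 to 8 rows; each row is the pose to reach, as a shift and turn from the pose commanded when the call began, along the tool's axes at that moment; what a row does not reach only later rows make up. A row lasts 1/8 s, in which the tool goes at most 62.5 mm and 10.7 degrees, less where a joint would pass 70% of its speed; a pose out of reach is approached as far as the arm can. A call with a gripper value outside its range is refused whole. The fingers move at their own pace and stop on an object; FORCE is the grip in N (left out, the last holds). Time passes only in rows, so rows that repeat a pose let the fingers close. It gives the time, the measured TCP pose, the force, the opening and the grip force at its end, in the units of the state.
- robot.state(): the state, without advancing time (a new reading comes with each control period).
- robot.camera(name): name is "scene" or "side" or "wrist"; returns a dict with "image" (420x560x3 uint8, blue, green, red), "K" (3x3 intrinsics, pixels), "R" (3x3) and "t" (3): a world point X has camera coordinates R X + t; the wrist camera has in their place "tool_from_camera" (4x4, takes a point from camera to tool coordinates, whose origin is the TCP and whose axes are the flange's). Camera axes: x right, y down, z forward; pixel columns grow to the right and rows downward; lengths in m; the calibration is good to about 2 mm. The wrist camera is an equidistant fisheye: a pixel r from the principal point sees the ray r / f radians off the axis. A picture is of the moment at which its call begins: read the wrist's pose just before it. There is no depth.
- robot.job_done(): hands the job in; it is judged then, once.
The state is a dict: "clock": time; "joint_pos": joint angles; "joint_velocities": joint speeds; "joint_efforts": joint torques, N m; "ee_pos": TCP position; "ee_rot": TCP orientation; "contact_force": force on the tool from outside, world axes, zero at the start; "torque": the same for the moment, N m; "opening": finger opening in m; "grip_force": force on a finger pad.
Only numpy, scipy, OpenCV 4.12 (cv2) and the standard library are available. Lean on these libraries where they do the work, as an engineer would, in place of code of your own. Each camera call takes 0.05 s, during which the arm holds its last target. There are 200 camera calls.

## Working session

There is one attempt and no reset: what is moved stays moved. The work goes in short steps, Python scripts to look and compute and a shell command to move; the robot and the scene stay as the last step left them, time stands still between calls to the robot, and variables do not carry over. Pictures are saved under pics/ and viewed, at most 10 in all, crops included, and the job is handed in when it is done.

```bash
ls; mkdir -p pics; python3 - <<'E'
from rig import robot
import cv2,pickle,numpy as np
s=robot.state();print({k:np.round(v,3).tolist() for k,v in s.items()})
d={}
for n in("scene","side","wrist"):
    c=robot.camera(n);d[n]=c;cv2.imwrite(f"pics/{n}0.png",c["image"])
    print(n,{k:np.round(v,3).tolist() for k,v in c.items() if k!="image"})
pickle.dump((s,d),open("d0.pkl","wb"))
E
```

```text
pics
{'clock': 0.0, 'joint_pos': [-0.923, 0.359, 0.011, -0.0, -1.224, -0.288], 'joint_velocities': [0.001, 0.0, -0.001, 0.001, -0.0, 0.0], 'joint_efforts': [0.001, -58.332, 29.342, 6.937, -0.006, 0.0], 'ee_pos': [0.237, -0.631, 0.249], 'ee_rot': [[-0.936, -0.352, -0.001], [-0.352, 0.936, 0.002], [0.0, 0.002, -1.0]], 'contact_force': [0.136, 1.165, 0.649], 'torque': [0.074, 0.022, -0.048], 'grip_force': 0.0, 'opening': 0.086}
scene {'K': [[380.118, 0.0, 278.915], [0.0, 380.118, 209.93], [0.0, 0.0, 1.0]], 'R': [[-0.677, 0.736, -0.008], [0.475, 0.428, -0.769], [-0.563, -0.524, -0.639]], 't': [0.318, -0.096, 1.275]}
side {'K': [[524.615, 0.0, 273.343], [0.0, 524.615, 199.088], [0.0, 0.0, 1.0]], 'R': [[0.792, -0.611, 0.01], [-0.298, -0.399, -0.867], [0.533, 0.684, -0.498]], 't': [-0.352, 0.32, 1.36]}
wrist {'K': [[325.192, 0.0, 278.464], [0.0, 325.192, 207.555], [0.0, 0.0, 1.0]], 'tool_from_camera': [[-0.0, -0.95, -0.314, 0.081], [1.0, -0.0, -0.0, 0.001], [0.0, -0.314, 0.95, -0.124], [0.0, 0.0, 0.0, 1.0]]}
```

View pics/scene0.png

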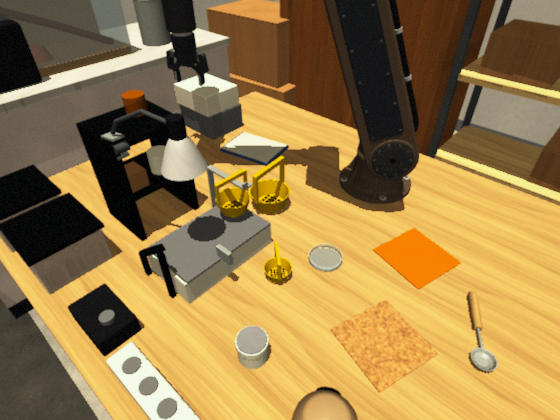

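View pics/side0.png

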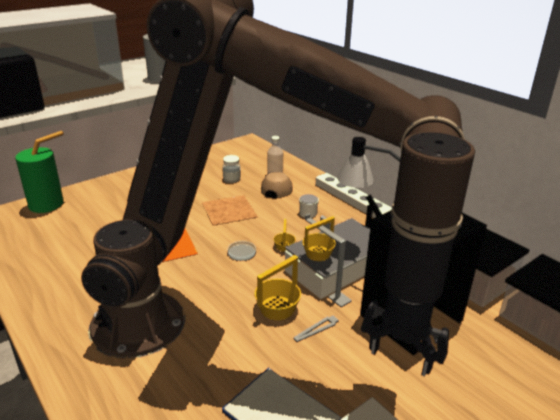

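Scene: the hanging sieve on the box is at about (233,195), with the larger one at (270,190) and the smaller at (278,268). The cork mat is at (383,343), the lamp at (183,150) and the tab at (225,253). Side: hanging sieve (320,240), cork mat (229,210). Next I'll zoom in on both views.

```bash
python3 - <<'E'
import cv2,pickle,numpy as np
s,d=pickle.load(open("d0.pkl","rb"))
a=d["scene"]["image"][100:300,140:290];b=d["side"]["image"][185:315,270:400]
A=cv2.resize(a,(450,600),interpolation=cv2.INTER_CUBIC)
B=cv2.resize(b,(350,350),interpolation=cv2.INTER_CUBIC)
o=np.zeros((600,800,3),np.uint8);o[:,:450]=A;o[:350,450:]=B
m=d["side"]["image"][185:235,190:265];o[360:593,450:]=cv2.resize(m,(350,233))
cv2.imwrite("pics/crop1.png",o)
E
```

```text
(no output)
```

View pics/crop1.png

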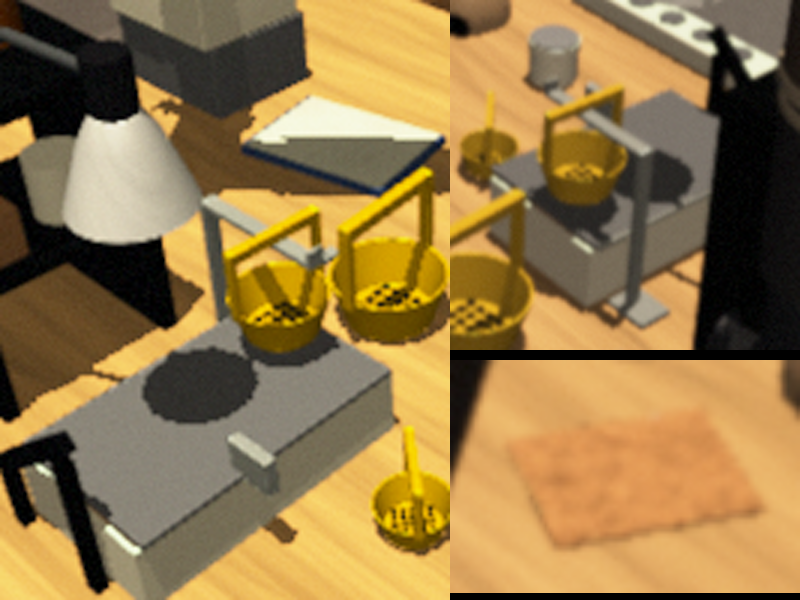

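View pics/wrist0.png

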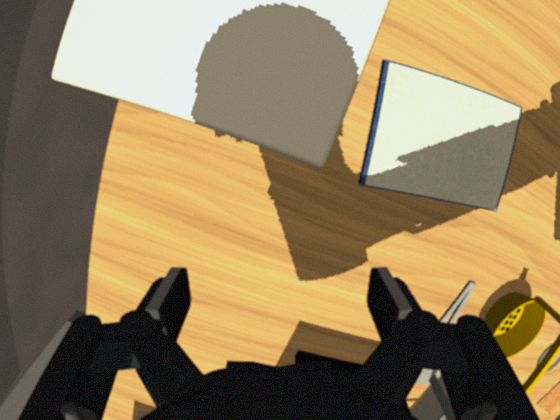

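The crop shows these pairs (scene ↔ side):
- **Hanging sieve's bail ends:** scene (216,184) and (246,170), side (333,219) and (306,230).
- **Hook post top:** (208,167) ↔ (342,241).
- **Lip:** (245,183) ↔ (307,217).
- **Lid front corner:** (270,224) ↔ (285,249).

The wrist view only catches the tweezers and the big sieve. I'll triangulate from these pairs.

```bash
cat > h.py <<'E'
import cv2,numpy as np
def P(c): return c["K"]@np.c_[c["R"],c["t"]]
def tri(ca,a,cb,b):
    X=cv2.triangulatePoints(P(ca),P(cb),np.float64(a).reshape(2,1),np.float64(b).reshape(2,1))[:,0];X=X[:3]/X[3]
    e=[np.linalg.norm(proj(c,X)-p) for c,p in((ca,a),(cb,b))]
    return X,np.round(e,1)
def proj(c,X):
    q=c["K"]@(c["R"]@X+c["t"]);return q[:2]/q[2]
def ray(c,p,z):
    R=c["R"];o=-R.T@c["t"];v=R.T@np.linalg.solve(c["K"],[*p,1]);return o+v*(z-o[2])/v[2]
E
python3 - <<'E'
from h import *
import pickle
s,d=pickle.load(open("d0.pkl","rb"));sc,sd=d["scene"],d["side"]
for n,a,b in [("bail+y",(216,184),(333.1,219.2)),("bail-y",(246,170),(306,229.6)),("post",(208.3,166.7),(342.4,240.7)),("lip",(245.3,183.3),(307.1,217.3)),("lidcorner",(270,224),(284.9,248.9)),]:
    # both pairings for bail
    print(n,*tri(sc,a,sd,b))
print(tri(sc,(216,184),sd,(306,229.6)),tri(sc,(246,170),sd,(333.1,219.2)))
print("lid corner z77",ray(sc,(270,224),.077),ray(sd,(284.9,248.9),.077))
for n,c in(("scene",sc),("side",sd)):
    h=cv2.cvtColor(c["image"],cv2.COLOR_BGR2HSV)
    hh=h[343,383] if n=="scene" else h[210,229];print(hh)
    x,y=(383,343) if n=="scene" else (229,210)
    m=np.zeros((422,562),np.uint8);g=cv2.GaussianBlur(c["image"],(5,5),0)
    cv2.floodFill(g,m,(x,y),0,(14,)*3,(14,)*3,8|(255<<8)|cv2.FLOODFILL_MASK_ONLY|cv2.FLOODFILL_FIXED_RANGE)
    m=cv2.morphologyEx(m[1:-1,1:-1],cv2.MORPH_CLOSE,np.ones((5,5)))
    k=cv2.findContours(m,0,1)[0];k=max(k,key=cv2.contourArea)
    print(n,cv2.contourArea(k),cv2.minAreaRect(k))
    q=cv2.approxPolyDP(cv2.convexHull(k),8,True)[:,0]
    w=np.array([ray(c,p,.004) for p in q]);print(q.tolist(),w.round(3).tolist(),w.mean(0))
E
```

```text
bail+y [ 0.52786003 -0.15648731  0.1963905 ] [0.3 0.1]
bail-y [ 0.43551726 -0.14902913  0.1947867 ] [0.9 0.4]
post [ 0.48389954 -0.23968605  0.1889745 ] [0.1 0.1]
lip [ 0.47756845 -0.10565417  0.19595749] [0.5 0.2]
lidcorner [ 0.44642487 -0.05246063  0.0728584 ] [0.3 0.1]
(array([ 0.47768122, -0.1434273 ,  0.17741619]), array([19.1,  9.7])) (array([ 0.48750254, -0.16135093,  0.21475915]), array([19.9,  9.5]))
lid corner z77 [ 0.45035642 -0.04971327  0.077     ] [ 0.44239685 -0.05666073  0.077     ]
[ 18 171 241]
scene 13536.0 ((376.5572814941406, 361.8872375488281), (361.9840393066406, 115.64326477050781), 31.686368942260742)
[[207, 292], [280, 244], [469, 351], [554, 419], [359, 419]] [[0.673, -0.05, 0.004], [0.434, -0.03, 0.004], [0.401, 0.477, 0.004], [0.431, 0.644, 0.004], [0.67, 0.382, 0.004]] [0.52184971 0.2846767  0.004     ]
[ 14 159 226]
side 2239.5 ((247.13909912109375, 212.4633331298828), (110.47132873535156, 62.72455978393555), 35.94211196899414)
[[307, 224], [271, 246], [192, 210], [201, 182], [242, 170]] [[0.659, 0.091, 0.004], [0.483, 0.062, 0.004], [0.394, 0.403, 0.004], [0.527, 0.565, 0.004], [0.713, 0.555, 0.004]] [0.5552541 0.3350557 0.004    ]
```

```bash
python3 - <<'E'
from h import *
import pickle
s,d=pickle.load(open("d0.pkl","rb"));sc,sd=d["scene"],d["side"]
A=[(383,302),(435,348),(386,386),(331,336)];B=[(202.9,202.1),(245.3,195.3),(257.5,217.6),(212.5,225.3)]
for c,L in((sc,A),(sd,B)):
    w=np.array([ray(c,p,.004) for p in L]);print(w.round(3).tolist(),w.mean(0).round(3))
E
python3 -m creep '[[0,0,-0.06,8,0.085],[-0.32,0.34,-0.15,25,0.085],[-0.32,0.34,-0.15,25,0.085],[-0.32,0.34,-0.15,25,0.085],[-0.32,0.34,-0.15,25,0.085],[-0.32,0.34,-0.15,25,0.085],[-0.32,0.34,-0.15,25,0.085],[-0.32,0.34,-0.15,25,0.085]]'
```

```text
[[0.413, 0.279, 0.004], [0.443, 0.422, 0.004], [0.583, 0.387, 0.004], [0.568, 0.243, 0.004]] [0.502 0.333 0.004]
[[0.453, 0.427, 0.004], [0.605, 0.377, 0.004], [0.549, 0.224, 0.004], [0.399, 0.275, 0.004]] [0.502 0.326 0.004]
clock: 1.15
ee_pos: [0.4032, -0.2334, 0.3933]
ee_rot: [[-0.997, 0.077, 0.0], [0.077, 0.997, 0.0], [-0.0, 0.0, -1.0]]
contact_force: [1.6, -0.1, -0.2]
opening: 0.0848
grip_force: 0.0
```

```bash
cat > snap.py <<'E'
from rig import robot
import cv2,pickle,sys
s=robot.state();c=robot.camera("wrist");n=sys.argv[1];pickle.dump((s,c),open(n+".pkl","wb"));cv2.imwrite(f"pics/{n}.png",c["image"])
E
python3 -m creep '[[0,0.03,0,0,0.085],[0,0.03,0,0,0.085],[0,0.03,0,0,0.085]]' && python3 snap.py w1
python3 -m creep '[[0,0.06,0,0,0.085],[0,0.12,0,0,0.085],[0,0.12,0,0,0.085],[0,0.12,0,0,0.085]]' && python3 snap.py w2
python3 - <<'E'
import cv2,numpy as np
a=cv2.imread("pics/w1.png")[60:400,120:520];b=cv2.imread("pics/w2.png")[60:400,120:520]
cv2.imwrite("pics/w12.png",cv2.resize(np.hstack([cv2.imread("pics/w1.png"),cv2.imread("pics/w2.png")]),(800,300),interpolation=cv2.INTER_AREA))
E
```

```text
clock: 1.52
ee_pos: [0.4053, -0.2055, 0.3927]
ee_rot: [[-0.997, 0.076, -0.0], [0.076, 0.997, -0.0], [0.0, -0.0, -1.0]]
contact_force: [-0.3, -0.7, -0.0]
opening: 0.0848
grip_force: 0.0
clock: 2.08
ee_pos: [0.4146, -0.0862, 0.3927]
ee_rot: [[-0.997, 0.076, -0.0], [0.076, 0.997, -0.0], [0.0, -0.0, -1.0]]
contact_force: [-0.8, -0.9, 0.2]
opening: 0.0853
grip_force: 0.0
```

View pics/w12.png

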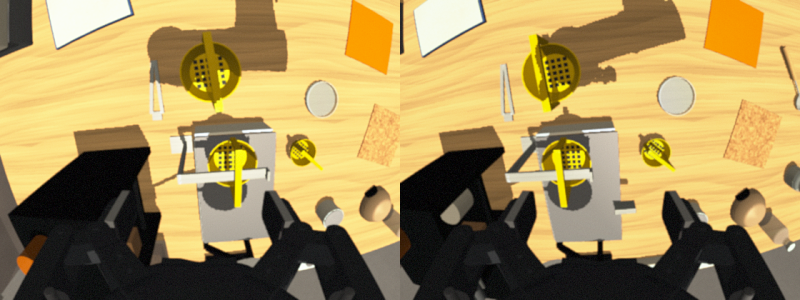

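The wrist pair shows, from each half's left edge at 0.714 scale, the strap and bail crossing at (237,177) and (163,175). The tab is at (224,208) in the second view. I'll enlarge both.

```bash
python3 - <<'E'
import cv2,numpy as np
a=cv2.imread("pics/w1.png")[170:350,240:395];b=cv2.imread("pics/w2.png")[170:350,150:340]
f=lambda i:cv2.resize(i,None,fx=2.3,fy=2.3,interpolation=cv2.INTER_CUBIC)
o=np.hstack([f(a),f(b)]);print(o.shape,f(a).shape);cv2.imwrite("pics/w12z.png",o)
E
```

```text
(414, 793, 3) (414, 356, 3)
```

View pics/w12z.png

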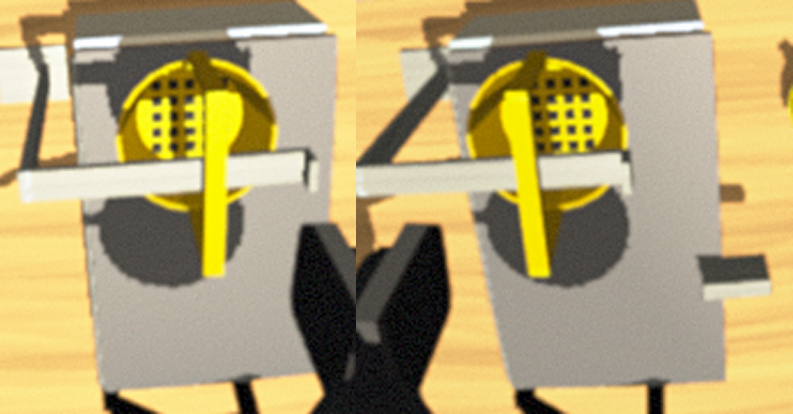

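The zoom gives these points. Bail top ends: w1 (222,93) and (213,275), w2 (516,93) and (539,276). Lid corners: front-near (335,35)/(712,33), back-far (105,387)/(517,388), front-far (724,380) in w2. The top of the tab is at (737,291) in w2.

```bash
cat >> h.py <<'E'
def wray(s,c,p):
    K=c["K"];u=np.array([p[0]-K[0,2],p[1]-K[1,2]]);r=np.hypot(*u);a=r/K[0,0]
    v=np.r_[u/r*np.sin(a),np.cos(a)];T=c["tool_from_camera"];R=np.array(s["ee_rot"])
    return R@T[:3,3]+np.array(s["ee_pos"]),R@T[:3,:3]@v
def meet(A,B):
    (o,v),(p,w)=A,B;t=np.linalg.lstsq(np.c_[v,-w],p-o,rcond=None)[0]
    a,b=o+v*t[0],p+w*t[1];return (a+b)/2,np.linalg.norm(a-b)
def onz(A,z): o,v=A;return o+v*(z-o[2])/v[2]
E
python3 - <<'E'
from h import *
import pickle
w1=pickle.load(open("w1.pkl","rb"));w2=pickle.load(open("w2.pkl","rb"))
f=lambda p:wray(*w1,(p[0]/2.3+240,p[1]/2.3+170))
g=lambda p:wray(*w2,((p[0]-356)/2.3+150,p[1]/2.3+170))
for n,a,b,z in[("bail near",(222,93),(516,93),.2),("bail far",(213,275),(539,276),.2),("lid FN",(335,35),(712,33),.077),("lid BF",(105,387),(517,388),.077),("lip",(310,170),(625,172),.2)]:
    X,e=meet(f(a),g(b));print(n,X.round(4),e.round(4),onz(f(a),z).round(4),onz(g(b),z).round(4))
print("lidFF",onz(g((724,380)),.077),"tabtop",onz(g((737,291)),.107),onz(g((697,291)),.107),onz(g((770,287)),.107))
E
```

```text
bail near [ 0.4348 -0.1479  0.2055] 0.0002 [ 0.4367 -0.147   0.2   ] [ 0.4367 -0.1491  0.2   ]
bail far [ 0.5342 -0.1519  0.1993] 0.0005 [ 0.5334 -0.152   0.2   ] [ 0.534  -0.1518  0.2   ]
lid FN [ 0.4487 -0.0515  0.0722] 0.0001 [ 0.4473 -0.0531  0.077 ] [ 0.4475 -0.0518  0.077 ]
lid BF [ 0.723  -0.2165  0.066 ] 0.0034 [ 0.711 -0.216  0.077] [ 0.7157 -0.2135  0.077 ]
lip [ 0.4803 -0.1034  0.1975] 0.0 [ 0.4791 -0.1042  0.2   ] [ 0.4792 -0.1033  0.2   ]
lidFF [ 0.7170244  -0.05410885  0.077     ] tabtop [ 0.61391518 -0.04516397  0.107     ] [ 0.61142194 -0.07136712  0.107     ] [ 0.61301339 -0.02329427  0.107     ]
```

```bash
python3 -m creep '[[-0.047,-0.06,0.03,-2,0.085],[-0.047,-0.06,0.08,-2,0.085],[-0.047,-0.06,0.13,-2,0.085],[-0.047,-0.06,0.14,-2,0.085],[-0.047,-0.06,0.14,-2,0.085],[-0.047,-0.06,0.14,-2,0.085]]'
```

```text
clock: 2.88
ee_pos: [0.458, -0.1495, 0.2551]
ee_rot: [[-0.999, 0.042, 0.004], [0.042, 0.999, -0.0], [-0.004, -0.0, -1.0]]
contact_force: [0.5, -0.2, -0.8]
opening: 0.0851
grip_force: 0.0
```

```bash
python3 -m creep '[[0.001,0,0.03,0,0.085],[0.001,0,0.06,0,0.085],[0.001,0,0.06,0,0.085],[0.001,0,0.06,0,0.005],[0.001,0,0.06,0,0.005],[0.001,0,0.06,0,0.005],[0.001,0,0.06,0,0.005],[0.001,0,0.06,0,0.005]]' 30
```

```text
clock: 3.88
ee_pos: [0.456, -0.1492, 0.1932]
ee_rot: [[-0.999, 0.042, 0.0], [0.042, 0.999, -0.0], [-0.0, -0.0, -1.0]]
contact_force: [-0.8, 0.2, 2.9]
opening: 0.0094
grip_force: 32.7
```

```bash
python3 -m creep '[[0,0,-0.012,0,0.005],[0,0,-0.025,0,0.005],[0,0,-0.025,0,0.005],[0,0.025,-0.026,0,0.005],[0,0.055,-0.026,0,0.005],[0,0.085,-0.026,0,0.005],[0,0.11,-0.026,0,0.005],[0,0.11,-0.026,0,0.005]]'
```

```text
clock: 4.88
ee_pos: [0.4604, -0.038, 0.2188]
ee_rot: [[-0.999, 0.04, 0.0], [0.04, 0.999, 0.0], [-0.0, 0.0, -1.0]]
contact_force: [-0.3, 0.4, -1.0]
opening: 0.0094
grip_force: 32.2
```

```bash
python3 snap.py w3; python3 - <<'E'
from rig import robot
import cv2,numpy as np
c=robot.camera("scene")["image"];w=cv2.imread("pics/w3.png")
cv2.imwrite("pics/s3.png",cv2.resize(np.hstack([c,w]),(800,300),interpolation=cv2.INTER_AREA))
E
```

```text
(no output)
```

View pics/s3.png

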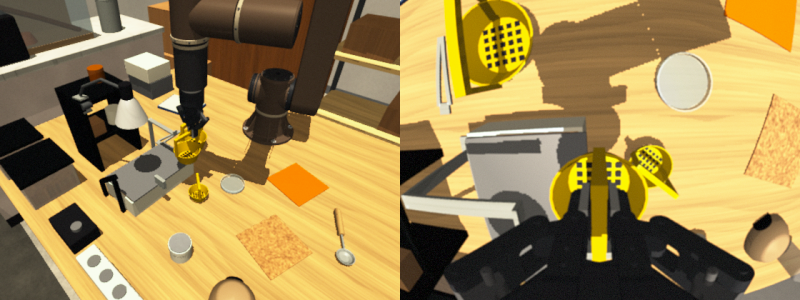

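Sieve is off the hook and hangs from the fingers, with nothing else disturbed. Now I'll take it to the mat.

```bash
python3 -m creep '[[0,0.01,-0.04,0,0.005],[0,0.05,-0.08,0,0.005],[0.002,0.11,-0.08,0,0.005],[0.002,0.17,-0.08,0,0.005],[0.002,0.23,-0.08,0,0.005],[0.002,0.29,-0.08,0,0.005],[0.002,0.34,-0.08,0,0.005],[0.002,0.365,-0.08,0,0.005]]' && python3 -m creep '[[0,0,0,0,0.005],[0,0,0,0,0.005]]'; python3 snap.py w4
```

```text
clock: 5.98
ee_pos: [0.4738, 0.3271, 0.298]
ee_rot: [[-0.999, 0.041, -0.001], [0.041, 0.999, -0.001], [0.001, -0.001, -1.0]]
contact_force: [-0.3, -0.3, -0.8]
opening: 0.0094
grip_force: 32.2
clock: 6.22
ee_pos: [0.4737, 0.3244, 0.2986]
ee_rot: [[-0.999, 0.042, -0.0], [0.042, 0.999, -0.001], [0.0, -0.001, -1.0]]
contact_force: [0.5, -0.5, -1.1]
opening: 0.009
grip_force: 32.2
```

View pics/w4.png

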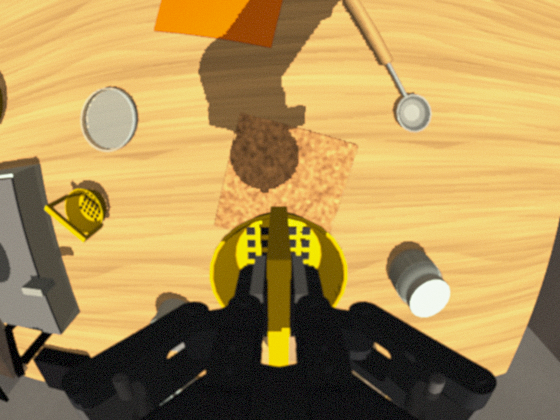

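The mat's corners are at (240,114), (357,145) and (215,225), with the held sieve at (280,265).

```bash
python3 - <<'E'
from h import *
import pickle
w=pickle.load(open("w4.pkl","rb"))
q=[onz(wray(*w,p),.004) for p in[(240,114),(357,145),(215,225)]]
print(np.round(q,3),(q[1]+q[2])/2,np.linalg.norm(q[0]-q[1]),np.linalg.norm(q[0]-q[2]))
E
```

```text
[[0.403 0.278 0.004]
 [0.449 0.429 0.004]
 [0.553 0.232 0.004]] [0.5009304 0.3305178 0.004    ] 0.1572161664575247 0.15662370429309624
```

```bash
python3 -m creep '[[0,0.006,0.05,0,0.005],[0,0.006,0.1,0,0.005],[0,0.006,0.15,0,0.005],[0,0.006,0.18,0,0.005],[0,0.006,0.19,0,0.005],[0,0.006,0.192,0,0.005],[0,0.006,0.194,0,0.005],[0,0.006,0.194,0,0.005]]' && python3 -m creep '[[0,0,0.001,0,0.005],[0,0,0.002,0,0.005],[0,0,0.002,0,0.005]]'
```

```text
clock: 7.28
ee_pos: [0.4742, 0.332, 0.1059]
ee_rot: [[-0.999, 0.042, 0.001], [0.042, 0.999, 0.001], [-0.001, 0.002, -1.0]]
contact_force: [-0.0, -0.0, -0.9]
opening: 0.009
grip_force: 32.2
clock: 7.65
ee_pos: [0.4738, 0.3315, 0.1028]
ee_rot: [[-0.999, 0.042, -0.0], [0.042, 0.999, -0.0], [0.0, -0.0, -1.0]]
contact_force: [-0.5, -0.4, -1.6]
opening: 0.0096
grip_force: 32.2
```

```bash
python3 -m creep '[[0,0,0.001,0,0.005],[0,0,0.002,0,0.005],[0,0,0.002,0,0.005]]'
```

```text
clock: 8.02
ee_pos: [0.4737, 0.3315, 0.1023]
ee_rot: [[-0.999, 0.041, 0.0], [0.041, 0.999, 0.0], [-0.0, 0.0, -1.0]]
contact_force: [-6.9, -3.3, 13.3]
opening: 0.0095
grip_force: 34.0
```

Contact, so I'll release gently and retreat.

```bash
python3 -m creep '[[0,0,-0.0015,0,0.005],[0,0,-0.0015,0,0.02],[0,0,-0.0015,0,0.04],[0,0,-0.0015,0,0.06],[0,0,-0.0015,0,0.06],[0,0,-0.03,0,0.06],[0,0,-0.08,0,0.06],[0,0,-0.14,0,0.06]]' && python3 -m creep '[[0,0,-0.05,0,0.06],[0,0,-0.08,0,0.06],[0,0,-0.08,0,0.06]]'; python3 - <<'E'
from rig import robot
import cv2,numpy as np
f=lambda n:robot.camera(n)["image"]
c=f("scene");w=f("wrist");s=f("side")
o=np.zeros((600,800,3),np.uint8);r=lambda i:cv2.resize(i,(400,300),interpolation=cv2.INTER_AREA)
o[:300,:400]=r(c);o[:300,400:]=r(w);o[300:,:400]=r(s);o[300:,400:]=cv2.resize(s[150:260,170:320],(400,300))
cv2.imwrite("pics/s5.png",o)
print(np.round(robot.state()["joint_pos"],3))
E
```

```text
clock: 9.02
ee_pos: [0.4733, 0.331, 0.2414]
ee_rot: [[-0.999, 0.042, -0.002], [0.042, 0.999, -0.002], [0.001, -0.002, -1.0]]
contact_force: [0.5, 1.9, 0.1]
opening: 0.0603
grip_force: 0.0
clock: 9.4
ee_pos: [0.4746, 0.3323, 0.3238]
ee_rot: [[-0.999, 0.041, 0.004], [0.041, 0.999, 0.004], [-0.003, 0.004, -1.0]]
contact_force: [-0.5, -0.6, -0.9]
opening: 0.0602
grip_force: 0.0
[ 0.949  0.162 -0.095 -0.    -1.315 -2.561]
```

View pics/s5.png

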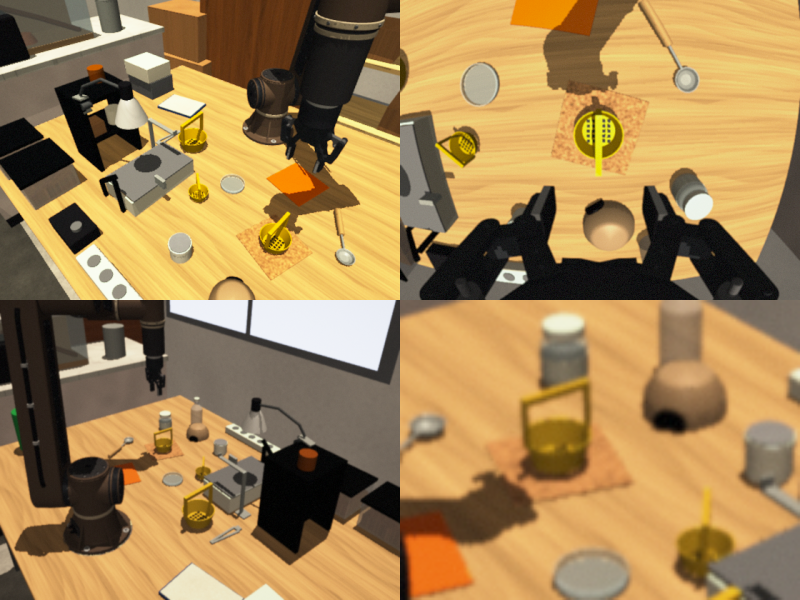

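The sieve stands upright in the middle of the cork mat, and the bystanders look unmoved. The moves take no tilt, so I'll see what the arm does with orientation when asked for a pose out of reach, in free space.

```bash
python3 -m creep '[[-0.05,0.04,0,0,0.06],[-0.1,0.08,0,0,0.06],[-0.15,0.12,0,0,0.06],[-0.2,0.15,0,0,0.06],[-0.25,0.19,0,0,0.06],[-0.3,0.22,0,0,0.06],[-0.35,0.26,0,0,0.06],[-0.4,0.3,0,0,0.06]]'; python3 -c "
from rig import robot;import numpy as np;print(np.round(robot.state()['joint_pos'],3))"
```

```text
clock: 10.55
ee_pos: [0.8117, 0.5619, 0.2797]
ee_rot: [[-0.999, 0.042, 0.029], [0.042, 0.999, 0.012], [-0.029, 0.013, -1.0]]
contact_force: [0.6, 0.9, -1.2]
opening: 0.0602
grip_force: 0.0
[ 0.806  1.004  1.243  0.013 -1.781 -2.415]
```

```bash
python3 -m creep '[[-0.05,0.04,0,0,0.06],[-0.1,0.08,0,0,0.06],[-0.15,0.12,0,0,0.06],[-0.2,0.15,0,0,0.06],[-0.25,0.19,0,0,0.06]]'; python3 -c "
from rig import robot;import numpy as np;print(np.round(robot.state()['joint_pos'],3))"
```

```text
clock: 11.18
ee_pos: [0.8486, 0.5897, 0.2404]
ee_rot: [[-0.995, 0.039, 0.095], [0.044, 0.998, 0.053], [-0.093, 0.057, -0.994]]
contact_force: [-0.6, 0.2, 0.1]
opening: 0.0598
grip_force: 0.0
[ 0.805  1.054  1.251  0.032 -1.664 -2.413]
```

It does lean: about 6°, with the fingers tipping outward. The lean carries on to the next move, so I can build one toward world −y by over-reaching upward at azimuth about −95°, in free air. Going there.

```bash
cat > to.py <<'E'
from rig import robot
import numpy as np,sys
s=robot.state();R=np.array(s["ee_rot"]);p=np.array(s["ee_pos"])
print("q",np.round(s["joint_pos"],2),"zaxis",R[:,2].round(3))
for a in sys.argv[1:]: print(a,(R.T@(np.array(eval(a))-p)).round(4))
E
python3 -m creep '[[0.05,-0.04,-0.05,0,0.06],[0.08,-0.08,-0.1,0,0.06],[0.11,-0.12,-0.15,0,0.06],[0.15,-0.16,-0.2,0,0.06],[0.2,-0.22,-0.25,0,0.06],[0.24,-0.27,-0.3,0,0.06],[0.28,-0.33,-0.32,0,0.06],[0.32,-0.39,-0.32,0,0.06]]'; python3 to.py "(.5,-.1,.55)" "(.35,-.4,.6)" "(0,-.55,.6)"
```

```text
clock: 12.18
ee_pos: [0.5559, 0.2873, 0.4851]
ee_rot: [[-0.995, 0.039, 0.097], [0.044, 0.998, 0.055], [-0.095, 0.059, -0.994]]
contact_force: [-0.1, -0.4, 0.5]
opening: 0.0604
grip_force: 0.0
q [ 0.81  0.15  0.24  0.03 -1.55 -2.42] zaxis [ 0.097  0.055 -0.994]
(.5,-.1,.55) [ 0.0323 -0.3847 -0.0911]
(.35,-.4,.6) [ 0.1635 -0.6869 -0.1717]
(0,-.55,.6) [ 0.505  -0.85   -0.2139]
```

```bash
python3 -m creep '[[0.01,-0.055,-0.02,0,0.06],[0.02,-0.11,-0.04,0,0.06],[0.02,-0.165,-0.05,0,0.06],[0.03,-0.22,-0.07,0,0.06],[0.03,-0.28,-0.08,0,0.06],[0.03,-0.34,-0.09,0,0.06],[0.05,-0.4,-0.1,0,0.06],[0.08,-0.45,-0.11,0,0.06]]' && python3 -m creep '[[0.03,-0.05,-0.01,0,0.06],[0.06,-0.1,-0.02,0,0.06],[0.09,-0.15,-0.03,0,0.06],[0.12,-0.2,-0.04,0,0.06],[0.15,-0.25,-0.05,0,0.06],[0.2,-0.28,-0.05,0,0.06],[0.26,-0.3,-0.05,0,0.06],[0.32,-0.32,-0.05,0,0.06]]'; python3 to.py "(-.1,-.5,.6)"
```

```text
clock: 13.18
ee_pos: [0.4485, -0.1642, 0.5596]
ee_rot: [[-0.995, 0.039, 0.095], [0.045, 0.998, 0.052], [-0.093, 0.056, -0.994]]
contact_force: [0.2, -0.2, 0.4]
opening: 0.06
grip_force: 0.0
clock: 14.18
ee_pos: [0.1133, -0.4697, 0.5621]
ee_rot: [[-0.995, 0.039, 0.095], [0.044, 0.998, 0.051], [-0.093, 0.055, -0.994]]
contact_force: [0.4, -0.8, -0.4]
opening: 0.0602
grip_force: 0.0
q [-1.01  0.01  0.31 -0.11 -1.86 -0.63] zaxis [ 0.095  0.051 -0.994]
(-.1,-.5,.6) [ 0.2073 -0.0364 -0.0596]
```

```bash
python3 -m creep '[[0.06,-0.01,-0.02,0,0.06],[0.12,-0.02,-0.04,0,0.06],[0.17,-0.03,-0.1,0,0.06],[0.19,-0.04,-0.16,0,0.06],[0.19,-0.04,-0.22,0,0.06],[0.19,-0.04,-0.28,0,0.06],[0.19,-0.04,-0.34,0,0.06],[0.19,-0.04,-0.4,0,0.06]]' && python3 to.py && python3 -m creep '[[0,0,-0.06,0,0.06],[0,0,-0.12,0,0.06],[0,0,-0.18,0,0.06],[0,0,-0.24,0,0.06],[0,0,-0.3,0,0.06],[0,0,-0.36,0,0.06]]'; python3 to.py
```

```text
clock: 15.18
ee_pos: [-0.0951, -0.4704, 0.7884]
ee_rot: [[-0.996, 0.042, 0.082], [0.044, 0.999, 0.02], [-0.081, 0.023, -0.996]]
contact_force: [0.0, 0.2, 0.0]
opening: 0.06
grip_force: 0.0
q [-1.43  0.28  1.25 -0.15 -2.54 -0.31] zaxis [ 0.082  0.02  -0.996]
clock: 15.92
ee_pos: [-0.0909, -0.4003, 0.8251]
ee_rot: [[-0.997, 0.044, 0.068], [0.044, 0.999, -0.001], [-0.068, 0.002, -0.998]]
contact_force: [0.2, 0.1, 0.7]
opening: 0.0599
grip_force: 0.0
q [-1.38  0.2   1.25 -0.13 -2.6  -0.35] zaxis [ 0.068 -0.001 -0.998]
```

Over-reaching leans it too slowly. A better way is to twist past the last joint's limit, which should make joints 4 and 1 take up the turn and lean the tool sideways. At azimuth about 0 that means toward −y when twisting negative. I'll go back to the front, twisting on the way.

```bash
python3 to.py "(.12,-.45,.6)" "(.3,-.4,.6)"; python3 -m creep '[[-0.03,0,0.05,-10,0.06],[-0.05,-0.01,0.1,-20,0.06],[-0.08,-0.02,0.15,-30,0.06],[-0.12,-0.03,0.19,-40,0.06],[-0.17,-0.04,0.21,-50,0.06],[-0.22,-0.04,0.21,-60,0.06],[-0.28,-0.02,0.22,-70,0.06],[-0.34,0,0.22,-80,0.06]]'; python3 to.py "(.4,-.1,.55)" "(.46,.1,.5)" "(.46,.12,.42)"
```

```text
q [-1.38  0.2   1.25 -0.13 -2.6  -0.35] zaxis [ 0.068 -0.001 -0.998]
(.12,-.45,.6) [-0.197  -0.0408  0.239 ]
(.3,-.4,.6) [-0.3742  0.017   0.2512]
clock: 16.92
ee_pos: [0.2625, -0.4154, 0.6279]
ee_rot: [[-0.211, -0.975, 0.067], [-0.977, 0.211, -0.0], [-0.014, -0.066, -0.998]]
contact_force: [0.4, -1.9, -0.2]
opening: 0.06
grip_force: 0.0
q [-0.64  0.02  0.44 -0.04 -1.94  0.41] zaxis [ 0.067 -0.    -0.998]
(.4,-.1,.55) [-0.3361 -0.0624  0.0869]
(.46,.1,.5) [-0.5436 -0.0754  0.1407]
(.46,.12,.42) [-0.562  -0.0659  0.2206]
```

```bash
python3 -m creep '[[-0.06,-0.01,0.01,-10,0.06],[-0.12,-0.02,0.02,-20,0.06],[-0.18,-0.03,0.04,-30,0.06],[-0.24,-0.04,0.06,-40,0.06],[-0.3,-0.05,0.08,-50,0.06],[-0.36,-0.06,0.09,-60,0.06],[-0.42,-0.07,0.1,-70,0.06],[-0.48,-0.075,0.12,-80,0.06]]'; python3 to.py "(.46,.13,.4)"
```

```text
clock: 17.92
ee_pos: [0.4447, 0.0348, 0.5215]
ee_rot: [[0.924, -0.376, 0.069], [-0.377, -0.926, -0.001], [0.065, -0.025, -0.998]]
contact_force: [1.1, -0.3, 1.2]
opening: 0.0599
grip_force: 0.0
q [ 0.56 -0.14  0.02  0.04 -1.67  0.63] zaxis [ 0.069 -0.001 -0.998]
(.46,.13,.4) [-0.0296 -0.0909  0.1221]
```

```bash
python3 -m creep '[[-0.01,-0.03,0.03,-10,0.06],[-0.02,-0.06,0.06,-20,0.06],[-0.03,-0.09,0.1,-30,0.06],[-0.03,-0.09,0.15,-41,0.06],[-0.03,-0.09,0.19,-51,0.06],[-0.03,-0.09,0.2,-62,0.06],[-0.03,-0.09,0.2,-72,0.06],[-0.03,-0.09,0.2,-83,0.06]]' && python3 -m creep '[[0,0,0,-10,0.06],[0,0,0,-21,0.06],[0,0,0,-32,0.06],[0,0,0,-42,0.06],[0,0,0,-53,0.06],[0,0,0,-63,0.06]]'; python3 to.py
```

```text
clock: 18.92
ee_pos: [0.4646, 0.1268, 0.3217]
ee_rot: [[0.49, 0.869, 0.067], [0.871, -0.491, -0.002], [0.031, 0.06, -0.998]]
contact_force: [0.1, 0.3, -0.2]
opening: 0.0604
grip_force: 0.0
clock: 19.68
ee_pos: [0.4646, 0.1268, 0.3219]
ee_rot: [[-0.552, 0.831, 0.068], [0.833, 0.553, -0.002], [-0.039, 0.055, -0.998]]
contact_force: [0.2, 0.7, 0.3]
opening: 0.06
grip_force: 0.0
q [ 0.71 -0.05 -0.34  0.05 -1.23  3.  ] zaxis [ 0.068 -0.002 -0.998]
```

Joint 6 is at 3.0. Now I'll twist past the limit.

```bash
python3 -m creep '[[0,0,0,-10,0.06],[0,0,0,-21,0.06],[0,0,0,-32,0.06]]'; python3 to.py
```

```text
clock: 20.05
ee_pos: [0.4067, 0.1667, 0.3093]
ee_rot: [[-0.808, 0.561, 0.177], [0.559, 0.826, -0.066], [-0.184, 0.046, -0.982]]
contact_force: [0.0, 1.1, 0.1]
opening: 0.0603
grip_force: 0.0
q [ 1.   -0.17 -0.54  0.2  -1.16  3.03] zaxis [ 0.177 -0.066 -0.982]
```

```bash
python3 -m creep '[[-0.04,-0.04,-0.01,10,0.06],[-0.08,-0.08,-0.02,20,0.06],[-0.12,-0.12,-0.03,31,0.06],[-0.16,-0.165,-0.035,42,0.06],[-0.185,-0.215,-0.05,52,0.06],[-0.2,-0.27,-0.06,63,0.06],[-0.21,-0.33,-0.07,74,0.06],[-0.215,-0.39,-0.08,85,0.06]]'; python3 to.py "(.3,-.33,.42)"
```

```text
clock: 21.05
ee_pos: [0.3452, -0.2722, 0.4096]
ee_rot: [[0.486, 0.856, 0.177], [0.874, -0.482, -0.065], [0.029, 0.186, -0.982]]
contact_force: [1.7, -1.0, 0.1]
opening: 0.0598
grip_force: 0.0
q [-0.19 -0.23 -0.3   0.03 -1.31  2.81] zaxis [ 0.177 -0.065 -0.982]
(.3,-.33,.42) [-0.0722 -0.0088 -0.0145]
```

```bash
python3 -m creep '[[-0.06,-0.02,-0.015,5,0.06],[-0.11,-0.04,-0.015,10,0.06],[-0.11,-0.04,-0.015,0,0.06],[-0.11,-0.04,-0.015,-10,0.06],[-0.11,-0.04,-0.015,-21,0.06],[-0.11,-0.04,-0.015,-32,0.06],[-0.11,-0.04,-0.015,-42,0.06]]'; python3 to.py
```

```text
clock: 21.92
ee_pos: [0.2538, -0.2406, 0.4038]
ee_rot: [[-0.002, 0.983, 0.183], [0.978, 0.04, -0.204], [-0.208, 0.179, -0.962]]
contact_force: [-0.4, 0.1, 0.1]
opening: 0.0597
grip_force: 0.0
q [ 0.1  -0.51 -0.56  0.23 -1.36  3.03] zaxis [ 0.183 -0.204 -0.962]
```

```bash
python3 -m creep '[[-0.06,0.01,0.015,8,0.06],[-0.12,0.02,0.03,16,0.06],[-0.18,0.02,0.045,16,0.06],[-0.2,0.02,0.05,5,0.06],[-0.2,0.02,0.05,-5,0.06],[-0.2,0.02,0.05,-16,0.06],[-0.2,0.02,0.05,-26,0.06],[-0.2,0.02,0.05,-37,0.06]]'; python3 to.py
```

```text
clock: 22.92
ee_pos: [0.2807, -0.2644, 0.3578]
ee_rot: [[-0.239, 0.948, 0.209], [0.864, 0.306, -0.399], [-0.442, 0.085, -0.893]]
contact_force: [-0.4, 1.2, 0.8]
opening: 0.0602
grip_force: 0.0
q [ 0.25 -0.52 -0.81  0.49 -1.21  3.03] zaxis [ 0.209 -0.399 -0.893]
```

```bash
python3 -m creep '[[-0.035,-0.04,-0.01,10,0.06],[-0.07,-0.08,-0.02,20,0.06],[-0.1,-0.13,-0.03,30,0.06],[-0.13,-0.18,-0.04,40,0.06],[-0.14,-0.23,-0.04,50,0.06],[-0.14,-0.28,-0.04,60,0.06],[-0.14,-0.31,-0.04,70,0.06],[-0.14,-0.31,-0.04,70,0.06]]'; python3 to.py
```

```text
clock: 23.92
ee_pos: [0.0427, -0.4405, 0.4254]
ee_rot: [[0.837, 0.522, 0.166], [0.538, -0.725, -0.429], [-0.103, 0.449, -0.888]]
contact_force: [-0.3, -0.1, -0.2]
opening: 0.06
grip_force: 0.0
q [-0.91 -0.42 -0.5   0.15 -1.04  3.03] zaxis [ 0.166 -0.429 -0.888]
```

```bash
python3 -m creep '[[-0.01,0.01,0.01,-10,0.06],[-0.02,0.02,0.01,-20,0.06],[-0.03,0.03,0.02,-31,0.06],[-0.04,0.04,0.02,-41,0.06],[-0.04,0.05,0.03,-52,0.06]]'; python3 to.py
```

```text
clock: 24.55
ee_pos: [0.1078, -0.3897, 0.4019]
ee_rot: [[0.294, 0.95, 0.106], [0.82, -0.193, -0.539], [-0.492, 0.246, -0.835]]
contact_force: [0.0, 0.2, -0.5]
opening: 0.0601
grip_force: 0.0
q [-0.35 -0.6  -0.81  0.56 -1.11  3.03] zaxis [ 0.106 -0.539 -0.835]
```

```bash
python3 -m creep '[[-0.02,0.01,0.02,-10,0.06],[-0.04,0.02,0.03,-20,0.06],[-0.06,0.03,0.04,-31,0.06]]'; python3 to.py
```

```text
clock: 24.92
ee_pos: [0.118, -0.352, 0.3944]
ee_rot: [[-0.093, 0.991, 0.099], [0.796, 0.134, -0.59], [-0.598, 0.024, -0.801]]
contact_force: [-0.8, 2.1, 1.8]
opening: 0.0601
grip_force: 0.0
q [ 0.14 -0.76 -0.91  0.65 -1.43  3.03] zaxis [ 0.099 -0.59  -0.801]
```

The lean is now 36.6° toward the lid, with the body to the front. Heading round to the tab, with fingers closing along world x.

```bash
python3 -m creep '[[-0.03,0.05,-0.01,10,0.06],[-0.05,0.11,-0.02,20,0.06],[-0.06,0.17,-0.02,30,0.06],[-0.02,0.21,-0.05,30,0.06],[0.02,0.25,-0.08,25,0.06],[0.06,0.29,-0.11,20,0.06],[0.1,0.33,-0.14,15,0.06],[0.136,0.364,-0.16,5,0.06]]'; python3 to.py "(.45,-.1,.45)" "(.52,.06,.38)" "(.6,.1,.28)"  "(.6025,.024,.177)"
```

```text
clock: 25.92
ee_pos: [0.4518, -0.0988, 0.4538]
ee_rot: [[-0.007, 0.994, 0.105], [0.806, 0.068, -0.588], [-0.592, 0.081, -0.802]]
contact_force: [1.0, -0.0, -0.4]
opening: 0.0602
grip_force: 0.0
q [ 0.65 -0.12 -0.46  0.56 -1.56  2.43] zaxis [ 0.105 -0.588 -0.802]
(.45,-.1,.45) [ 0.0013 -0.0021  0.0036]
(.52,.06,.38) [ 0.1712  0.0727 -0.027 ]
(.6,.1,.28) [0.262  0.1469 0.0381]
(.6025,.024,.177) [0.2617 0.136  0.1656]
```

```bash
python3 -c "
from h import *
import pickle
s,d=pickle.load(open('d0.pkl','rb'))
print(ray(d['scene'],(278,270),.01),ray(d['scene'],(277,245),.07),ray(d['scene'],(252,340),.06))"
python3 -m creep '[[0.05,0.02,-0.01,0,0.06],[0.1,0.045,-0.015,0,0.06],[0.15,0.065,-0.02,0,0.06],[0.18,0.09,-0.01,0,0.06],[0.21,0.11,0,0,0.06],[0.24,0.13,0.02,0,0.06],[0.262,0.147,0.038,0,0.06],[0.262,0.147,0.038,0,0.06]]'; python3 to.py "(.6025,.024,.177)" "(.6125,-.035,.097)"
```

```text
[0.51016348 0.03318898 0.01      ] [0.48991539 0.01187354 0.07      ] [0.71178319 0.14922398 0.06      ]
clock: 26.92
ee_pos: [0.6005, 0.0969, 0.2774]
ee_rot: [[-0.004, 0.995, 0.1], [0.804, 0.063, -0.591], [-0.594, 0.078, -0.8]]
contact_force: [-1.0, 0.0, 0.7]
opening: 0.0599
grip_force: 0.0
q [ 0.76  0.33 -0.33  0.54 -1.34  2.18] zaxis [ 0.1   -0.591 -0.8  ]
(.6025,.024,.177) [ 0.0011 -0.0104  0.1236]
(.6125,-.035,.097) [ 0.0011 -0.0104  0.2235]
```

```bash
python3 -m creep '[[0.001,-0.01,0.05,0,0.06],[0.001,-0.01,0.1,0,0.06],[0.001,-0.01,0.15,0,0.06],[0.001,-0.01,0.19,0,0.06],[0.001,-0.01,0.21,0,0.06],[0.001,-0.01,0.222,0,0.06],[0.001,-0.01,0.222,0,0.06]]' ; python3 to.py "(.6125,-.035,.097)"; python3 snap.py w6
```

```text
clock: 27.8
ee_pos: [0.6133, -0.0344, 0.1008]
ee_rot: [[-0.0, 0.995, 0.102], [0.806, 0.061, -0.588], [-0.591, 0.082, -0.802]]
contact_force: [-0.4, -0.4, -0.4]
opening: 0.0602
grip_force: 0.0
q [ 0.51  0.45 -0.67  0.81 -0.88  1.99] zaxis [ 0.102 -0.588 -0.802]
(.6125,-.035,.097) [ 0.0018 -0.0012  0.0033]
```

View pics/w6.png

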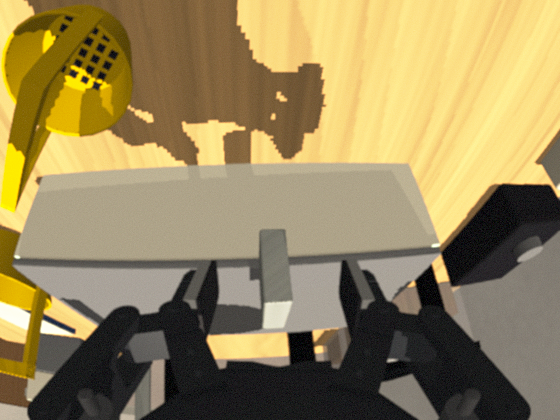

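The tab at (275,280) is centred between the fingers at (200,295) and (355,295), so the grip is well lined up. Closing.

```bash
python3 -m creep '[[0.001,0,0.002,0,0.06],[0.001,0,0.002,0,0.005],[0.001,0,0.002,0,0.005],[0.001,0,0.002,0,0.005],[0.001,0,0.002,0,0.005],[0.001,0,0.002,0,0.005],[0.001,0,0.002,0,0.005]]' 60; python3 - <<'E'
from rig import robot
import numpy as np
s=robot.state();R=np.array(s["ee_rot"]);p=np.array(s["ee_pos"])
h=np.array([0,-.138-.080,.07])
v=p-h;r=np.hypot(v[1],v[2]);a0=np.arctan2(v[2],v[1]);print(r,np.degrees(a0))
for t in range(5,45,5):
    a=a0+np.radians(t);q=np.array([p[0],h[1]+r*np.cos(a),h[2]+r*np.sin(a)]);print(t,q.round(4),(R.T@(q-p)).round(4))
E
```

```text
clock: 28.72
ee_pos: [0.6118, -0.0347, 0.0972]
ee_rot: [[-0.0, 0.995, 0.099], [0.807, 0.059, -0.588], [-0.591, 0.08, -0.803]]
contact_force: [-10.8, 10.6, 2.3]
opening: 0.0125
grip_force: 59.0
0.185280768918263 8.444166335525242
5 [ 0.6118 -0.0378  0.1131] [-0.0118  0.0011 -0.0109]
10 [ 0.6118 -0.0422  0.1286] [-0.0246  0.0021 -0.0208]
15 [ 0.6118 -0.048   0.1437] [-0.0382  0.0029 -0.0295]
20 [ 0.6118 -0.0551  0.1582] [-0.0525  0.0037 -0.0371]
25 [ 0.6118 -0.0634  0.1721] [-0.0674  0.0043 -0.0433]
30 [ 0.6118 -0.0729  0.1852] [-0.0828  0.0048 -0.0482]
35 [ 0.6118 -0.0835  0.1974] [-0.0985  0.0051 -0.0518]
40 [ 0.6118 -0.0951  0.2086] [-0.1145  0.0053 -0.054 ]
```

```bash
python3 -m creep '[[-0.006,0.0005,-0.0055,0,0.005],[-0.012,0.001,-0.011,0,0.005],[-0.018,0.0015,-0.016,0,0.005],[-0.0245,0.002,-0.021,0,0.005],[-0.031,0.0025,-0.025,0,0.005],[-0.038,0.003,-0.0295,0,0.005],[-0.045,0.0035,-0.0335,0,0.005],[-0.0525,0.0035,-0.037,0,0.005]]'; python3 - <<'E'
from rig import robot
import numpy as np
s=robot.state();p=np.array(s["ee_pos"]);print(np.round(s["joint_pos"],2))
h=np.array([0,-.218,.07]);v=p-h;print(np.hypot(v[1],v[2]),np.degrees(np.arctan2(v[2],v[1])))
E
```

```text
clock: 29.72
ee_pos: [0.6117, -0.0568, 0.1585]
ee_rot: [[0.0, 0.995, 0.098], [0.806, 0.057, -0.589], [-0.592, 0.079, -0.802]]
contact_force: [-3.5, -1.9, -6.2]
opening: 0.0123
grip_force: 58.3
[ 0.49  0.37 -0.62  0.76 -0.97  2.12]
0.1839349592576845 28.776102159377153
```

```bash
python3 -m creep '[[-0.0075,0.0003,-0.0035,0,0.005],[-0.015,0.0006,-0.0062,0,0.005],[-0.0225,0.0008,-0.009,0,0.005],[-0.03,0.001,-0.011,0,0.005],[-0.038,0.0012,-0.013,0,0.005],[-0.046,0.0014,-0.0147,0,0.005],[-0.046,0.0014,-0.0147,0,0.005]]'; python3 - <<'E'
from rig import robot
import numpy as np,pickle,cv2
s=robot.state();p=np.array(s["ee_pos"])
h=np.array([0,-.218,.07]);v=p-h;print(np.hypot(v[1],v[2]),np.degrees(np.arctan2(v[2],v[1])))
d={n:robot.camera(n) for n in("scene","side","wrist")};pickle.dump((s,d),open("d7.pkl","wb"))
E
```

```text
clock: 30.6
ee_pos: [0.6116, -0.0854, 0.1984]
ee_rot: [[0.001, 0.995, 0.098], [0.806, 0.057, -0.59], [-0.592, 0.08, -0.802]]
contact_force: [-5.9, -3.1, -5.2]
opening: 0.0121
grip_force: 58.6
0.18455872492977926 44.093099087699
```

```bash
cat > ang.py <<'E'
from h import *
import pickle,sys
s,d=pickle.load(open(sys.argv[1],"rb"))
def wproj(X):
    c=d["wrist"];T=c["tool_from_camera"];t=np.array(s["ee_rot"]).T@(X-np.array(s["ee_pos"]));q=T[:3,:3].T@(t-T[:3,3])
    a=np.arctan2(np.hypot(*q[:2]),q[2]);return c["K"][:2,2]+c["K"][0,0]*a*q[:2]/np.hypot(*q[:2])
th=np.arange(24,52.1,1)
for n in("scene","side","wrist"):
    g=cv2.GaussianBlur(cv2.cvtColor(d[n]["image"],cv2.COLOR_BGR2GRAY),(3,3),0).astype(np.float32)
    for x in (.46,.49,.52,.545,.68,.69,.70,.71):
        a=np.radians(th);X=np.c_[x+0*a,-.218+.165*np.cos(a)-.007*np.sin(a),.07+.165*np.sin(a)+.007*np.cos(a)]
        q=np.float32([wproj(v) if n=="wrist" else proj(d[n],v) for v in X])
        v=cv2.remap(g,q[:,:1],q[:,1:],1)[:,0]
        print(n,x,q[0].astype(int),q[-1].astype(int),v.astype(int).tolist())
    if n!="wrist": print("guide end",proj(d[n],np.array([.734,-.1,.178])))
E
python3 ang.py d7.pkl
```

```text
scene 0.46 [260 202] [245 174] [117, 151, 175, 187, 189, 169, 135, 117, 111, 88, 46, 21, 18, 18, 18, 19, 18, 19, 20, 21, 22, 23, 22, 22, 22, 22, 21, 20, 21]
scene 0.49 [252 208] [236 180] [202, 199, 196, 204, 201, 203, 205, 184, 150, 128, 96, 49, 23, 20, 21, 20, 20, 21, 21, 20, 20, 20, 22, 24, 24, 24, 24, 26, 27]
scene 0.52 [243 214] [227 185] [129, 130, 129, 129, 129, 129, 128, 124, 120, 107, 58, 20, 15, 16, 16, 17, 19, 20, 20, 21, 20, 21, 23, 24, 25, 26, 26, 28, 29]
scene 0.545 [236 219] [219 190] [87, 95, 104, 111, 118, 124, 126, 122, 122, 127, 121, 101, 66, 34, 19, 16, 16, 17, 18, 18, 18, 18, 21, 21, 22, 24, 25, 27, 30]
scene 0.68 [190 249] [171 217] [79, 82, 77, 75, 79, 88, 106, 118, 123, 129, 123, 117, 118, 119, 119, 118, 117, 118, 119, 125, 127, 125, 155, 197, 215, 209, 153, 99, 90]
scene 0.69 [187 251] [167 220] [87, 91, 90, 83, 78, 84, 104, 116, 122, 129, 125, 119, 117, 117, 117, 117, 118, 118, 121, 152, 203, 219, 206, 180, 146, 116, 102, 95, 95]
scene 0.7 [183 253] [163 222] [75, 79, 81, 81, 81, 86, 106, 121, 123, 127, 123, 118, 117, 117, 118, 116, 117, 118, 121, 148, 193, 
[... 2309 characters left out ...]
, 177, 221, 227, 228, 226, 229, 228, 223, 221, 219, 214, 154, 23, 24]
wrist 0.68 [396 175] [391 312] [228, 227, 228, 224, 221, 218, 217, 7, 127, 146, 37, 132, 132, 133, 133, 128, 129, 129, 129, 130, 130, 44, 11, 17, 17, 16, 16, 14, 25]
wrist 0.69 [412 175] [406 310] [221, 227, 225, 223, 220, 222, 216, 157, 128, 146, 32, 12, 132, 131, 128, 130, 128, 129, 130, 132, 132, 46, 10, 18, 17, 15, 14, 14, 18]
wrist 0.7 [427 175] [420 308] [7, 8, 6, 5, 11, 62, 175, 225, 130, 146, 34, 5, 6, 122, 125, 127, 129, 131, 132, 130, 140, 53, 6, 16, 16, 15, 17, 16, 17]
wrist 0.71 [441 175] [434 306] [10, 6, 9, 9, 8, 6, 4, 6, 127, 147, 34, 6, 6, 6, 110, 129, 129, 137, 142, 142, 145, 57, 7, 13, 17, 18, 18, 12, 14]
```

```bash
python3 - <<'E'
import pickle
s0,d0=pickle.load(open("d0.pkl","rb"));s,c=pickle.load(open("w6.pkl","rb"));d0["wrist"]=c;pickle.dump((s,d0),open("d6.pkl","wb"))
E
sed 's/24,52.1,1/-8,8.1,1/' ang.py > ang0.py; python3 ang0.py d6.pkl | grep -v side
```

```text
scene 0.46 [266 231] [265 218] [108, 108, 108, 107, 105, 100, 94, 92, 103, 118, 130, 136, 140, 149, 167, 185, 197]
scene 0.49 [258 237] [257 223] [108, 108, 108, 107, 104, 98, 92, 91, 102, 118, 129, 134, 134, 133, 133, 134, 135]
scene 0.52 [250 243] [248 229] [108, 109, 108, 107, 105, 99, 90, 86, 99, 119, 131, 134, 134, 134, 134, 134, 134]
scene 0.545 [243 248] [241 235] [107, 107, 107, 108, 106, 100, 90, 85, 98, 116, 129, 133, 134, 134, 133, 133, 133]
scene 0.68 [201 279] [197 265] [108, 108, 108, 108, 108, 104, 96, 88, 96, 115, 130, 134, 134, 133, 133, 133, 133]
scene 0.69 [197 281] [194 268] [107, 107, 107, 107, 107, 103, 93, 87, 94, 113, 129, 133, 133, 133, 133, 134, 134]
scene 0.7 [194 284] [190 270] [107, 108, 108, 108, 107, 104, 96, 88, 95, 115, 129, 133, 133, 133, 132, 132, 133]
scene 0.71 [190 287] [186 273] [108, 108, 108, 108, 107, 103, 93, 87, 94, 113, 129, 133, 133, 134, 134, 135, 134]
guide end [158.73004636 244.33406886]
guide end [369.37193713 194.86017507]
wrist 0.46 [ 37 231] [ 21 298] [161, 161, 161, 162, 162, 162, 161, 104, 86, 155, 162, 123, 71, 178, 176, 175, 175]
wrist 0.49 [ 73 231] [ 59 301] [162, 162, 162, 163, 162, 163, 162, 106, 89, 157, 164, 163, 162, 162, 163, 155, 213]
wrist 0.52 [114 230] [103 304] [163, 163, 162, 163, 162, 163, 162, 103, 88, 157, 163, 163, 163, 162, 162, 162, 163]
wrist 0.545 [153 229] [145 306] [163, 162, 161, 163, 162, 162, 163, 105, 89, 159, 163, 164, 164, 163, 162, 163, 163]
wrist 0.68 [378 222] [395 293] [162, 163, 162, 162, 163, 162, 161, 104, 88, 159, 164, 165, 163, 163, 164, 161, 97]
wrist 0.69 [393 221] [411 291] [162, 163, 162, 163, 163, 163, 162, 107, 89, 160, 164, 162, 163, 163, 121, 174, 131]
wrist 0.7 [406 220] [426 289] [163, 162, 163, 163, 162, 163, 162, 108, 84, 157, 163, 163, 148, 10, 10, 10, 9]
wrist 0.71 [420 220] [440 286] [172, 170, 169, 166, 164, 162, 162, 123, 82, 157, 188, 217, 207, 227, 228, 164, 121]
```

```bash
sed -e 's/(.46,.49,.52,.545,.68,.69,.70,.71)/(.728,.732,.736)/' -e 's/\.165\*/.157*/g' -e 's/24,52.1,1/30,48.1,.5/' ang.py > angg.py; for f in d7 d6; do python3 angg.py $f.pkl; done
```

```text
scene 0.728 [167 253] [154 234] [121, 124, 124, 124, 123, 120, 108, 92, 68, 44, 36, 31, 35, 37, 39, 41, 40, 45, 51, 65, 84, 100, 112, 116, 120, 128, 146, 169, 191, 207, 212, 214, 214, 215, 215, 215, 216]
scene 0.732 [165 254] [153 235] [104, 102, 101, 98, 98, 102, 95, 82, 57, 34, 19, 11, 9, 9, 10, 10, 10, 12, 16, 34, 56, 81, 102, 112, 120, 129, 148, 172, 192, 207, 210, 212, 212, 212, 212, 212, 211]
scene 0.736 [164 255] [151 236] [29, 27, 25, 23, 25, 29, 27, 23, 18, 12, 8, 8, 7, 7, 7, 7, 7, 9, 11, 21, 36, 61, 84, 103, 116, 129, 149, 172, 192, 205, 209, 210, 210, 210, 211, 212, 211]
guide end [158.73004636 244.33406886]
side 0.728 [363 200] [372 193] [148, 148, 142, 134, 126, 117, 106, 94, 81, 70, 57, 50, 45, 42, 38, 35, 33, 34, 34, 33, 33, 31, 29, 34, 38, 41, 45, 54, 63, 71, 79, 86, 94, 100, 103, 106, 108]
side 0.732 [364 199] [373 193] [146, 136, 124, 109, 94, 82, 70, 58, 45, 38, 34, 32, 29, 26, 26, 27, 28, 28, 26, 27, 31, 36, 39, 46, 55, 64, 72, 80, 88, 95, 100, 103, 106, 108, 109, 109, 110]
side 0.736 [365 199] [374 193] [116, 101, 83, 70, 57, 45, 34, 27, 25, 24, 21, 19, 20, 21, 2
[... 1785 characters left out ...]
, 58, 46, 34, 27, 25, 24, 21, 19, 20, 21, 21, 21, 25, 28, 33, 38, 48, 56, 65, 73, 82, 89, 96, 101, 104, 107, 109, 109, 110, 110, 111, 111, 111]
guide end [369.37193713 194.86017507]
wrist 0.728 [459 376] [443 430] [24, 19, 20, 20, 20, 20, 21, 20, 22, 29, 39, 44, 46, 46, 47, 47, 46, 46, 46, 47, 45, 47, 47, 47, 48, 45, 43, 29, 0, 0, 0, 0, 0, 0, 0, 0, 0]
wrist 0.732 [464 375] [447 428] [20, 21, 23, 21, 19, 20, 21, 20, 22, 21, 25, 37, 45, 46, 44, 45, 44, 41, 40, 37, 38, 42, 46, 46, 48, 46, 46, 46, 46, 0, 0, 0, 0, 0, 0, 0, 0]
wrist 0.736 [468 373] [452 426] [26, 27, 25, 23, 24, 22, 22, 21, 24, 32, 36, 39, 40, 39, 40, 40, 41, 42, 43, 43, 44, 45, 46, 46, 48, 47, 45, 46, 46, 47, 4, 0, 0, 0, 0, 0, 0]
```

The guide bar reads 40.0° (wrist) and 40.4° (scene), so the measurement is sound. The lid reads 33.6°, because the tab slid about 6 mm in the pads. I'll regrip lower on the tab, and harder, which also gives more room to the reflector, then finish the last 6.4°.

```bash
python3 -m creep '[[0,0,0,0,0.02],[0,0,0,0,0.03],[0.004,0,0,0,0.03],[0.0085,0,0,0,0.03],[0.0085,0,0,0,0.03],[0.0085,0,0,0,0.005],[0.0085,0,0,0,0.005],[0.0085,0,0,0,0.005]]' 100; cat > shot.py <<'E'
from rig import robot
import pickle,sys
s=robot.state();d={n:robot.camera(n) for n in("scene","side","wrist")};pickle.dump((s,d),open(sys.argv[1],"wb"))
E
python3 shot.py d8.pkl; sed -e 's/(.46,.49,.52,.545,.68,.69,.70,.71)/(.52,.70,.71)/' -e 's/24,52.1,1/28,46.1,.5/' ang.py > ang2.py; python3 ang2.py d8.pkl | grep -v side
```

```text
clock: 31.75
ee_pos: [0.6117, -0.0769, 0.1933]
ee_rot: [[-0.0, 0.995, 0.099], [0.806, 0.059, -0.589], [-0.592, 0.08, -0.802]]
contact_force: [-9.4, 11.2, 7.2]
opening: 0.0112
grip_force: 98.0
scene 0.52 [241 209] [231 191] [125, 112, 96, 69, 45, 28, 18, 16, 16, 16, 16, 16, 16, 16, 17, 17, 18, 19, 20, 20, 20, 21, 21, 22, 22, 23, 23, 23, 24, 25, 25, 26, 26, 27, 27, 28, 28]
scene 0.7 [180 249] [168 228] [80, 81, 86, 94, 106, 114, 120, 121, 123, 127, 129, 127, 124, 120, 117, 117, 117, 117, 118, 119, 120, 118, 117, 117, 116, 116, 116, 116, 120, 128, 148, 171, 193, 204, 210, 212, 213]
scene 0.71 [177 251] [164 231] [81, 84, 89, 97, 107, 113, 116, 117, 121, 126, 131, 130, 126, 122, 119, 118, 117, 117, 117, 117, 117, 117, 117, 117, 117, 117, 117, 117, 121, 132, 152, 178, 199, 211, 213, 213, 211]
guide end [158.73004636 244.33406886]
guide end [369.37193713 194.86017507]
wrist 0.52 [102 221] [113 312] [108, 170, 236, 240, 106, 46, 44, 55, 122, 139, 144, 176, 225, 223, 219, 217, 216, 215, 217, 221, 219, 217, 219, 223, 226, 226, 223, 220, 218, 217, 217, 219, 220, 218, 218, 218, 220]
wrist 0.7 [426 211] [421 297] [82, 142, 194, 197, 137, 123, 57, 57, 122, 144, 146, 141, 46, 9, 3, 17, 84, 124, 127, 129, 130, 128, 129, 130, 131, 130, 129, 131, 135, 145, 124, 28, 4, 6, 13, 16, 18]
wrist 0.71 [439 210] [435 295] [10, 8, 8, 9, 7, 7, 12, 49, 123, 144, 146, 136, 34, 10, 6, 5, 8, 6, 20, 96, 131, 130, 132, 136, 142, 142, 142, 143, 143, 148, 123, 26, 7, 8, 13, 13, 19]
```

```bash
python3 -m creep '[[-0.005,0,-0.001,0,0.005],[-0.01,0,-0.0018,0,0.005],[-0.015,0,-0.0026,0,0.005],[-0.0206,0,-0.0033,0,0.005],[-0.0206,0,-0.0033,0,0.005],[-0.0206,0,-0.0033,0,0.005]]'; python3 shot.py d9.pkl;  python3 ang2.py d9.pkl | grep -v side
```

```text
clock: 32.65
ee_pos: [0.6117, -0.0915, 0.2078]
ee_rot: [[0.0, 0.995, 0.099], [0.807, 0.058, -0.588], [-0.591, 0.08, -0.803]]
contact_force: [-6.1, 7.7, 4.8]
opening: 0.0113
grip_force: 98.5
scene 0.52 [241 209] [231 191] [128, 128, 128, 128, 129, 132, 135, 139, 146, 156, 166, 178, 188, 199, 206, 212, 210, 205, 182, 151, 106, 64, 39, 21, 16, 14, 14, 14, 15, 17, 19, 19, 19, 18, 18, 18, 18]
scene 0.7 [180 249] [168 228] [80, 81, 86, 94, 106, 115, 122, 124, 124, 124, 124, 124, 125, 124, 123, 123, 123, 122, 121, 124, 129, 132, 130, 123, 116, 109, 108, 108, 111, 117, 135, 159, 184, 200, 209, 211, 212]
scene 0.71 [177 251] [164 231] [81, 84, 89, 97, 107, 117, 122, 126, 126, 125, 125, 125, 125, 125, 125, 125, 124, 122, 120, 121, 126, 129, 127, 122, 115, 111, 108, 108, 110, 119, 137, 164, 189, 206, 210, 212, 210]
guide end [158.73004636 244.33406886]
guide end [369.37193713 194.86017507]
wrist 0.52 [ 99 183] [106 279] [94, 93, 94, 95, 94, 97, 109, 135, 215, 233, 183, 145, 51, 49, 50, 50, 50, 49, 48, 86, 142, 150, 154, 191, 217, 218, 216, 213, 218, 222, 219, 216, 217, 222, 226, 227, 226]
wrist 0.7 [427 175] [425 265] [6, 7, 11, 35, 68, 107, 164, 209, 225, 223, 105, 6, 11, 7, 4, 6, 12, 41, 48, 86, 144, 151, 155, 142, 125, 125, 126, 127, 129, 131, 128, 128, 131, 132, 131, 131, 129]
wrist 0.71 [441 175] [439 263] [9, 10, 8, 8, 4, 5, 6, 8, 8, 11, 7, 8, 6, 8, 5, 6, 6, 6, 29, 87, 143, 151, 155, 150, 132, 132, 129, 128, 130, 131, 131, 132, 135, 139, 143, 143, 143]
```

```bash
python3 -m creep '[[-0.0016,0,-0.0002,0,0.005],[-0.0016,0,-0.0002,0,0.005],[-0.0016,0,-0.0002,0,0.02],[-0.0016,0,-0.0002,0,0.035],[-0.0016,0,-0.0002,0,0.04],[-0.0016,0,-0.0002,0,0.04]]'; python3 shot.py d10.pkl;  python3 ang2.py d10.pkl | grep wrist; python3 angg.py d10.pkl | grep wrist
```

```text
clock: 33.55
ee_pos: [0.6129, -0.0928, 0.2092]
ee_rot: [[0.0, 0.995, 0.101], [0.807, 0.06, -0.588], [-0.591, 0.082, -0.802]]
contact_force: [-0.6, -0.3, 0.6]
opening: 0.04
grip_force: 0.0
wrist 0.52 [ 96 180] [104 276] [94, 94, 94, 93, 94, 95, 110, 131, 179, 241, 185, 168, 111, 49, 49, 49, 48, 48, 48, 52, 109, 147, 151, 162, 206, 217, 217, 214, 215, 221, 222, 218, 216, 220, 223, 227, 227]
wrist 0.7 [425 172] [424 262] [8, 4, 11, 31, 70, 125, 158, 191, 216, 225, 159, 16, 7, 7, 6, 10, 5, 21, 47, 51, 108, 151, 152, 157, 136, 126, 126, 126, 126, 131, 131, 128, 128, 132, 132, 131, 130]
wrist 0.71 [440 172] [438 260] [8, 8, 7, 12, 8, 7, 7, 6, 7, 8, 11, 11, 6, 7, 8, 7, 7, 7, 9, 42, 110, 150, 152, 155, 135, 131, 131, 129, 128, 131, 131, 132, 132, 133, 138, 142, 144]
wrist 0.728 [457 184] [452 261] [113, 210, 221, 217, 216, 216, 218, 195, 64, 11, 6, 8, 6, 7, 8, 9, 8, 8, 8, 25, 97, 141, 140, 139, 138, 141, 142, 142, 144, 144, 144, 143, 142, 142, 142, 143, 144]
wrist 0.732 [461 184] [457 261] [107, 206, 216, 217, 218, 219, 219, 215, 113, 18, 16, 18, 16, 14, 15, 16, 15, 17, 13, 15, 70, 132, 140, 141, 142, 142, 142, 143, 142, 144, 143, 144, 143, 143, 143, 144, 144]
wrist 0.736 [466 184] [462 260] [102, 210, 219, 219, 220, 221, 225, 225, 158, 32, 15, 15, 17, 14, 15, 14, 17, 18, 17, 16, 63, 120, 127, 128, 131, 135, 139, 142, 143, 143, 142, 142, 142, 142, 143, 144, 145]
```

Lid reads 39.75° against 40.0° for the guide, and the fingers are open. Retreating along the tool axis, then to the front.

```bash
python3 -m creep '[[0.001,-0.001,-0.015,0,0.04],[0.003,-0.003,-0.03,0,0.04],[0.008,-0.005,-0.05,0,0.04],[0.04,-0.005,-0.07,0,0.04],[0.08,-0.005,-0.09,0,0.04],[0.12,-0.005,-0.11,0,0.04],[0.14,-0.005,-0.13,0,0.04],[0.14,-0.005,-0.13,0,0.04]]'; python3 shot.py d11.pkl;  python3 ang2.py d11.pkl | grep -v side; python3 angg.py d11.pkl | grep scene
python3 - <<'E'
import pickle,cv2,numpy as np
a=pickle.load(open("d0.pkl","rb"))[1];b=pickle.load(open("d11.pkl","rb"))[1]
for n,L in(("scene",{"dish":(325,258),"tub":(252,347),"cave":(325,405),"lamp":(183,150)}),("side",{"dish":(242,251),"tub":(308,207),"cave":(277,184),"tweezers":(317,329),"lamp":(357,165)})):
    for k,(x,y) in L.items():
        A,B=[cv2.cvtColor(i[n]["image"],cv2.COLOR_BGR2GRAY)[y-20:min(y+20,420),x-22:x+22].astype(np.float32) for i in(a,b)]
        print(n,k,np.round(cv2.phaseCorrelate(A,B),2))
E
```

```text
clock: 34.7
ee_pos: [0.595, 0.0996, 0.2311]
ee_rot: [[-0.002, 0.995, 0.104], [0.807, 0.063, -0.587], [-0.59, 0.083, -0.803]]
contact_force: [-0.7, 0.3, 0.4]
opening: 0.0403
grip_force: 0.0
scene 0.52 [241 209] [231 191] [128, 128, 128, 129, 130, 133, 135, 139, 146, 155, 165, 178, 188, 198, 205, 212, 211, 208, 194, 177, 158, 142, 132, 124, 114, 104, 99, 102, 123, 150, 173, 185, 171, 159, 158, 169, 190]
scene 0.7 [180 249] [168 228] [79, 80, 86, 94, 106, 115, 122, 124, 124, 124, 124, 124, 123, 124, 123, 123, 123, 122, 121, 121, 123, 127, 129, 125, 118, 111, 107, 105, 106, 112, 131, 157, 184, 200, 209, 210, 211]
scene 0.71 [177 251] [164 231] [81, 84, 88, 96, 106, 115, 121, 124, 124, 124, 124, 124, 124, 125, 124, 124, 124, 123, 122, 121, 124, 128, 129, 126, 117, 111, 106, 106, 107, 115, 134, 162, 188, 207, 211, 212, 209]
guide end [158.73004636 244.33406886]
guide end [369.37193713 194.86017507]
wrist 0.52 [189 283] [194 328] [47, 48, 48, 47, 47, 48, 49, 49, 49, 48, 47, 39, 29, 25, 22, 23, 24, 24, 22, 20, 21, 25, 24, 24, 24, 23, 24, 22, 23, 23, 23, 26, 25, 23, 24, 23, 23]
wrist 0.7 [358
[... 608 characters left out ...]
, 58, 36, 21, 12, 10, 10, 10, 10, 9, 11, 14, 24, 40, 62, 82, 96, 107, 116, 134, 159, 183, 202, 207, 210, 210, 211, 211, 211, 210]
scene 0.736 [164 255] [151 236] [29, 27, 26, 23, 25, 28, 26, 23, 19, 14, 10, 10, 9, 8, 7, 6, 6, 7, 8, 14, 24, 43, 65, 86, 101, 115, 135, 158, 182, 200, 206, 208, 209, 209, 210, 210, 209]Traceback (most recent call last):
  File "<stdin>", line 6, in <module>
    return _wrapfunc(a, 'round', decimals=decimals, out=out)
    return _wrapit(obj, method, *args, **kwds)
    conv = _array_converter(obj)
ValueError: setting an array element with a sequence. The requested array has an inhomogeneous shape after 1 dimensions. The detected shape was (2,) + inhomogeneous part.
```

```bash
python3 -c "
from rig import robot;print(robot.job_done())"
```

```text
the job is handed in; nothing more can be done
None
```

I handed the job in at about 35 s: the yellow sieve stands upright on the cork mat and the lid stands in line with the guide bar, about 39.8° against its 40°. I saw no contact with the reflector, dish, tub, tweezers or cave, but the last check that they hadn't moved failed to run.

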